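# Slide the resin pot under the vacuum head and lock the bayonet ring

### The job

Get the resin trap ready for vacuum: push the steel pot along the rails of its stand until it is fully home against the back stop, under the overhanging head. Then swing the lever of the bayonet ring on the head a quarter turn clockwise (seen from above) until it clicks locked over the pot. Leave the loose tools and containers on the bench where they are.

Things in the scene. Friction and masses are not known exactly. Their poses are not given: they have to be found in the camera images.
- stand: Grey fixed bench stand. Origin: on the table, below the vertical axis of its round overhanging head; +x is the way the pot is pushed in (roughly away from the robot), +y left. Tray 400 x 170 mm, floor 8 mm thick, from 260 mm in front of (-x) the axis to 140 behind. Column 102 to 138 mm behind the axis, with gauge to 216 mm height; arm 50 mm wide from it to the head, top at 170 mm (brass vent 182).
- pot: Loose steel resin pot, 0.5 to 0.9 kg, on the tray, 70 to 120 mm short of home at the start. Jar 100 mm across, 110 mm tall, flange 116 mm across with two 24 mm wide lugs reaching 70 mm from the axis at front and back, on an aluminium slide plate 191 x 130 x 10 mm (126 mm to the front, 65 behind). Origin: underside, on the jar axis; x is the way in. Slides with a few N.
- ring (a joint): Bayonet ring's angle about the head axis, rad, growing clockwise seen from above: 0 to 0.25 (open) at the start, 1.57 locked, a hard stop. It turns with 0.1 N m of friction and stays where it is left; from 1.27 a sprung plunger resists (up to about 0.7 N m); past 1.46 that snaps the ring on to the stop with a click and holds it there. With the pot over 4 mm short of home the claws hit its lugs.
- lever_end (a point): On the ring's lever, 170 mm from the head axis, in its black end ball (26 mm across). Steel ring 168 mm across, 124 to 140 mm above the table, two claws hanging to 100 mm. The lever is a level radial bar 16 x 16 mm from the ring's edge to the ball, 124 to 140 mm above the table; in the stand's frame it points at -110 deg (right, a little forward) at ring angle 0, at 160 deg (front) when locked.
- tape_roll: Loose roll of tan sealing tape lying flat, 124 mm across, 24 mm tall, on the table to the left of the stand. Origin: centre of its underside. Leave it alone.
- beaker: Loose open glass beaker, 72 mm across, 85 mm tall, standing to the left of the stand. Origin: centre of its underside. Leave it alone.
- scissors: Loose pair of scissors with blue handles, 210 mm long, 12 mm tall, lying to the right of the stand. Origin: at the pivot, on the table. Leave it alone.
- brush: Loose brush 200 mm long lying near the right side of the table. Origin: its underside. Leave it alone.
- mix_jar: Loose closed white jar, 72 mm across, 100 mm tall, near the left side of the table. Origin: centre of its underside. Leave it alone.
- spatula: Loose spatula 260 mm long lying near the left side of the table. Origin: its underside. Leave it alone.
- head_axis (a point): Point on the head axis on the tray floor, 8 mm above the stand's origin; the pot's origin is here when home. Two rails (inner faces 67 mm either side of the axis, tops 34 mm above the table, from 205 mm in front to 65 mm behind) guide the pot's slide plate; a rigid back stop across them stops it exactly home. Head underside 122 mm above the table.
- push_plate (a point): Centre of the upright aluminium push plate at the front of the pot's slide plate: 70 mm wide, 10 mm thick (along x), from the slide plate up to 80 mm above the pot's underside. This point is 120 mm in front (-x) of the jar axis and 60 mm above the pot's underside.

How it is judged:
By the outcome, as a careful person would: the job done as asked, in the order asked, and still so for the second after the job is handed in, with the robot touching nothing.
It also fails if it takes over 54 s, if anything falls off the work surface, if the arm or the gripper's body presses on something with over 40 N, if the wrist force passes 120 N, or if a joint passes its speed limit or range.

### The arm

A 6-joint arm with a two-finger parallel gripper is mounted at the origin on the work surface. World frame = base frame: x ahead of the robot, y to its left, z up, the work surface at z = 0. Lengths are in m, angles in degrees, forces in N, time in s.
With the tool pointing down it reaches from about 0.3 to 0.875 m from the base axis. Payload 6.4 kg.
Tool frame: the origin (TCP) lies on the centre line of the jaws, within the pads' length; the fingertips stand tip_extent ahead of it and the grasp point (between the pads) lies 5 mm behind it (tip_extent is the distance from the TCP to the fingertips, in m); z points along the fingers, y is the line along which they close (so a half turn about z gives the same grasp; the last joint's range is limited). The gripper opens to 85 mm and grips with 20 to 120 N. Pads are 22 mm wide; open, the fingers measure 114 mm over their backs; the gripper's body (76 mm by 85 mm) begins 54 mm behind the grasp point. The pads swing forward as they close: fully open they stand 13 mm farther back than shut.
Start: joints at [-75.476, 10.359, 92.074, -0, 77.567, -11.82], TCP at [0.255, -0.515, 0.245] pointing down, gripper open.
Joint ranges: [-171.53, 171.53], [-51.25, 118.39], [17.06, 147.69], [-65.23, 245.23], [0, 150.52], [-178.68, 178.68]. Speed limits (degrees/s): [147.25, 147.25, 172.46, 180, 180, 180].

### API

Orientations are given as [roll, pitch, yaw] about the fixed x, y, z axes, in that order (R = Rz(yaw) Ry(pitch) Rx(roll)).
In Python, from rig import sense, grab_frame, job_done, tip_extent gives the robot as it stands. The module is installed in compiled form; this text tells all that it offers.
- The arm moves only by the tool play_rows, never from a script. Its argument "increments" is a list of rows, each a list of 3 entries, a list of its own where there are three numbers: the shift along the tool's x, y, z as a fraction of full scale, then the turn about the tool's z as a fraction of full scale, then the opening, from 0 (shut) to 1 (fully open). In form: [[[tx, ty, tz], spin, grip], ...]. A call has exactly 8 rows; each row shifts and turns the commanded pose from where the row before left it, along the tool's axes as they then stand; what a row does not reach is not made up. Full scale, the value 1, is 0.06 m for a shift and 4 degrees for a turn. A row lasts 1/8 s, in which the tool goes at most 62.5 mm and 10.7 degrees, less where a joint would pass 70% of its speed; a pose out of reach is approached as far as the arm can. A call with a number of a shift or a turn outside -1 to 1 is refused whole. A call with a gripper value outside its range is refused whole. The fingers move at their own pace and stop on an object; "newtons" is the grip in N (left out, the last holds). Time passes only in rows, so rows that do not move let the fingers close, or fill a call up. It gives the time, the measured TCP pose, the force, the opening and the grip force at its end, in the units of the state.
- sense(): the state, without advancing time (a new reading comes with each control period).
- grab_frame(name): name is "side" or "top"; returns a dict with "color" (420x560x3 uint8, red, green, blue), "K" (3x3 intrinsics, pixels), "k1" (the pictures are not rectified: a ray, as slopes to the right and down, at radius r is drawn at 1 + k1 r^2 times it, then the intrinsics apply), "T" (4x4, takes a point from camera to world coordinates). Camera axes: x right, y up, looking along -z (the intrinsics and any distortion apply to the point x, -y, -z); pixel columns grow to the right and rows downward; lengths in m; the calibration is good to about 2 mm. A picture is of the moment at which its call begins. There is no depth.
- job_done(): hands the job in; it is judged then, once.
The state is a dict: "time_s": time; "joint_positions": joint angles; "joint_velocities": joint speeds; "tau": joint torques, N m; "position": TCP position; "tcp_rot": TCP orientation; "contact_force": force on the tool from outside, world axes, zero at the start; "ft_torque": the same for the moment, N m; "gripper_width": opening from 0.0 (shut) to 1.0 (fully open); "gripper_force": force on a finger pad.
Only numpy, scipy, OpenCV 4.12 (cv2) and the standard library are available. Lean on these libraries where they do the work, as an engineer would, in place of code of your own. Each camera call takes 0.05 s, during which the arm holds its last target. There are 200 camera calls.

## Working session

There is one attempt and no reset: what is moved stays moved. The work goes in short steps, Python scripts to look and compute and a tool call to move; the robot and the scene stay as the last step left them, time stands still between calls to the robot, and variables do not carry over. Pictures are saved under pics/ and viewed, at most 10 in all, crops included, and the job is handed in when it is done.

Besides the shell and the picture viewer there is one more tool, called after "Call:" as name(argument=value, ...) on one line, values as JSON. play_rows: Moves the arm, as the interface text tells. Its arguments: {"type":"object","properties":{"increments":{"type":"array"},"newtons":{"type":"number"}},"required":["increments"]}

```bash
mkdir -p pics
cat > h.py <<'E'
import numpy as np, cv2
from rig import *
def ray(f,u,v):
    p=np.array([(u-f['K'][0,2])/f['K'][0,0],(v-f['K'][1,2])/f['K'][1,1]]);q=p.copy()
    for _ in range(30): q=p/(1+f['k1']*(q@q))
    d=f['T'][:3,:3]@np.array([q[0],-q[1],-1.]); return f['T'][:3,3],d/np.linalg.norm(d)
def onz(f,u,v,z):
    o,d=ray(f,u,v); return o+d*(z-o[2])/d[2]
def tri(r1,r2):
    (o1,d1),(o2,d2)=r1,r2
    A=np.stack([d1,-d2],1);t=np.linalg.lstsq(A,o2-o1,rcond=None)[0]
    a,b=o1+t[0]*d1,o2+t[1]*d2; return (a+b)/2,np.linalg.norm(a-b)
def proj(f,P):
    p=np.linalg.inv(f['T'])@np.append(P,1);q=np.array([p[0],-p[1]])/-p[2];q=q*(1+f['k1']*(q@q))
    return f['K'][0,0]*q[0]+f['K'][0,2],f['K'][1,1]*q[1]+f['K'][1,2]
E
python3 - <<'E'
from h import *
for n in('side','top'):
    f=grab_frame(n);cv2.imwrite(f'pics/{n}0.png',f['color'][...,::-1]);print(n,f['T'].round(3).tolist(),f['k1'],f['K'].round(0).tolist());np.save(f'{n}0.npy',f,allow_pickle=True)
print(sense(),tip_extent)
E
```

```text
side [[-0.799, 0.314, -0.513, -0.171], [-0.601, -0.399, 0.693, 0.94], [0.013, 0.862, 0.507, 0.823], [0.0, 0.0, 0.0, 1.0]] -0.09996045147867831 [[492.0, 0.0, 287.0], [0.0, 492.0, 202.0], [0.0, 0.0, 1.0]]
top [[-0.001, 0.997, -0.071, 0.453], [-1.0, -0.001, -0.006, -0.018], [-0.006, 0.071, 0.997, 1.637], [0.0, 0.0, 0.0, 1.0]] -0.0067798840205025674 [[493.0, 0.0, 278.0], [0.0, 493.0, 214.0], [0.0, 0.0, 1.0]]
{'time_s': 0.1, 'joint_positions': array([-7.54787753e+01,  1.03991872e+01,  9.21263991e+01,  1.18471978e-03,
        7.75692865e+01, -1.18211582e+01]), 'joint_velocities': array([-0.03720772, -0.08557763, -0.18877279, -0.00066243, -0.0914457 ,
       -0.064421  ]), 'tau': array([ 5.03367119e-04, -4.45875907e+01, -3.52237058e+01, -2.89533773e-04,
        4.11843110e-03, -2.03991490e-07]), 'position': array([ 0.25503419, -0.5148027 ,  0.24445504]), 'tcp_rot': array([-1.79907376e+02, -2.05673744e-02,  2.63421102e+01]), 'contact_force': array([-0.02689143, -0.99435648,  0.4514718 ]), 'ft_torque': array([0.04170568, 0.03326718, 0.04456217]), 'gripper_force': 0.0, 'gripper_width': 1.0031982734174336} 0.014
```

View pics/top0.png

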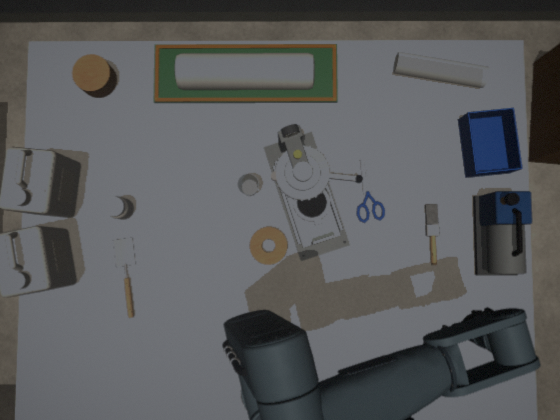

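View pics/side0.png

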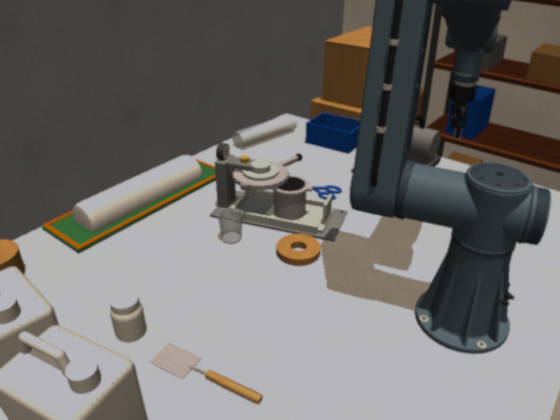

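The top view shows the head at about (302,172), the ball at (358,178) and the push plate at (322,239). The tape roll is at (268,246), the beaker at (250,185) and the scissors at (370,207). I'll enlarge both views to measure.

Run:
```python
from h import *
for n,(x,y,w,h) in dict(top=(235,110,160,160),side=(200,130,160,120)).items():
    f=np.load(f'{n}0.npy',allow_pickle=True).item()
    c=f['color'][y:y+h,x:x+w,::-1]; s=600//h
    c=cv2.resize(c,None,fx=s,fy=s,interpolation=cv2.INTER_CUBIC)
    c=cv2.convertScaleAbs(c,alpha=1.5)
    cv2.imwrite(f'pics/{n}0c.png',c);print(s)
```

```text
3
5
```

View pics/top0c.png

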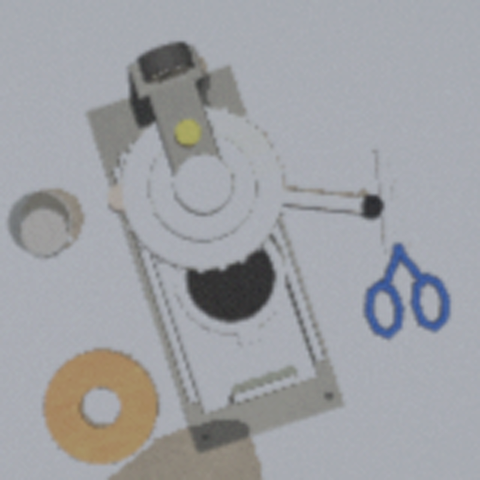

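View pics/side0c.png

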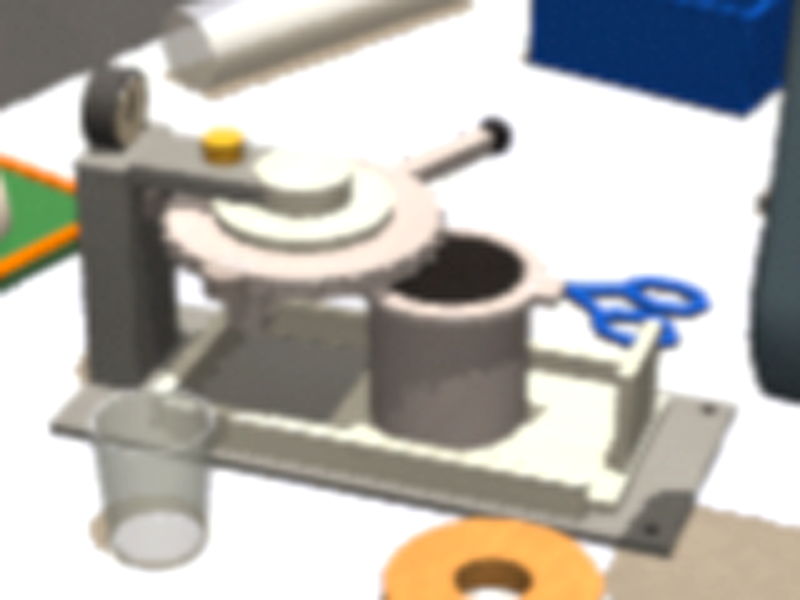

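The crops show tray corners at (200,452), (343,403), (231,66) and (88,112) in the top crop. The ball is at (372,206) in the top crop and (494,135) in the side crop. The push plate's top edge runs (232,392)-(297,370) in the top crop.

```bash
cat >> h.py <<'E'
def ld(n): return np.load(f'{n}.npy',allow_pickle=True).item()
def T(x,y): return 235+x/3-.33,110+y/3-.33
def S(x,y): return 200+x/5-.4,130+y/5-.4
E
python3 - <<'E'
from h import *
t,s=ld('top0'),ld('side0')
c=[onz(t,*T(*p),.008) for p in [(200,452),(343,403),(231,66),(88,112)]]
for p in c: print(p.round(4))
print('len',[np.linalg.norm(c[i]-c[(i+1)%4]).round(4) for i in range(4)])
# side corners: near-left (670,553), near-right(735,407), far-left(53,427)
for a,b in [((200,452),(670,550)),((343,403),(735,407)),((88,112),(53,427))]:
    print('tri corner',tri(ray(t,*T(*a)),ray(s,*S(*b))))
src=np.array([[-.26,.085],[-.26,-.085],[.14,-.085],[.14,.085]]);dst=np.array(c)[:,:2]
H=(src-src.mean(0)).T@(dst-dst.mean(0));yaw=np.arctan2(H[0,1]-H[1,0],H[0,0]+H[1,1])
R=np.array([[np.cos(yaw),-np.sin(yaw)],[np.sin(yaw),np.cos(yaw)]]);o=dst.mean(0)-R@src.mean(0)
print('stand',o.round(4),np.degrees(yaw))
def st(p): return (R.T@(np.array(p)[:2]-o)).round(4)
print('cap xy',st(onz(t,*T(203,184),.17)),'vent',st(onz(t,*T(187,132),.182)))
b,e=tri(ray(t,*T(372,206)),ray(s,*S(494,135)));l=st(b);print('ball',b.round(4),e,l,np.hypot(*l),np.degrees(np.arctan2(l[1],l[0])))
b=onz(t,*T(372,206),.132);l=st(b);print('ball z.132',b.round(4),l,np.hypot(*l),np.degrees(np.arctan2(l[1],l[0])))
for p in [(231,403),(297,377),(232,385),(295,367)]: print('plate',st(onz(t,*T(*p),.088)))
# side plate top corners (660,320)?(633,372)
for p in [(660,322),(637,368),(620,365)]: print('plate side',st(onz(s,*S(*p),.088)))
print('jar mouth',st(onz(t,*T(231,320),.118)),st(onz(s,*S(455,268),.118)))
for n,p,z in [('tape',(101,406),.024),('beakertop',(38,222),.085),('sc',(398,246),.012),('sc2',(440,328),.012),('sctip',(377,150),.012)]: print(n,onz(t,*T(*p),z).round(3),st(onz(t,*T(*p),z)))
E
```

```text
[ 0.4174 -0.0855  0.008 ]
[ 0.4709 -0.2429  0.008 ]
[ 0.8473 -0.1221  0.008 ]
[0.7956 0.0378 0.008 ]
len [np.float64(0.1663), np.float64(0.3953), np.float64(0.1681), np.float64(0.3977)]
tri corner (array([ 0.4177376 , -0.08534285,  0.00611879]), np.float64(0.0007999667193894273))
tri corner (array([ 0.47028095, -0.24342957,  0.00725533]), np.float64(0.0015630087044900662))
tri corner (array([0.79603703, 0.03779588, 0.0047938 ]), np.float64(0.00048300208914441815))
stand [ 0.6899 -0.0846] 17.997290210809577
cap xy [-0.001   0.0021] vent [0.0519 0.002 ]
ball [ 0.6715 -0.2573  0.1334] 0.001112120102257611 [-0.0708 -0.1585] 0.17359403791605288 -114.06972783539872
ball z.132 [ 0.6713 -0.2578  0.132 ] [-0.0712 -0.159 ] 0.17421377672273797 -114.12277515258026
plate [-0.2182  0.0392]
plate [-0.2139 -0.0351]
plate [-0.2007  0.0322]
plate [-0.2033 -0.0364]
plate side [-0.2174 -0.0334]
plate side [-0.2185  0.0246]
plate side [-0.2081  0.0247]
jar mouth [-0.137   0.0142] [-0.096  -0.0025]
tape [0.468 0.023 0.024] [-0.178   0.1708]
beakertop [0.662 0.088 0.085] [0.0265 0.1729]
sc [ 0.644 -0.305  0.012] [-0.1117 -0.1955]
sc2 [ 0.553 -0.35   0.012] [-0.212  -0.2102]
sctip [ 0.751 -0.283  0.012] [-0.003  -0.2079]
```

Call:
play_rows(increments=[[[0,0,0],1,0],[[0.66,-0.65,0],1,0],[[0.66,-0.65,0],0.08,0],[[0.66,-0.65,0],0,0],[[0.66,-0.65,0],0,0],[[0.66,-0.65,0],0,0],[[0.66,-0.65,0],0,0],[[0.66,-0.65,0],0,0]], newtons=40)

```text
time_s: 1.1
position: [0.4306, -0.1662, 0.2451]
tcp_rot: [-180.0, -0.0, 18.0]
contact_force: [0.7, 1.1, 0.0]
gripper_width: -0.003
gripper_force: 0.0
```

```bash
cat >> h.py <<'E'
O=np.array([.6899,-.0846]);Y=np.radians(18)
RS=np.array([[np.cos(Y),-np.sin(Y)],[np.sin(Y),np.cos(Y)]])
def st(p): return RS.T@(np.array(p)[:2]-O)
def wh():
    s=sense();print('t',s['time_s'],'stand',st(s['position']).round(4),'z',s['position'][2].round(4),s['tcp_rot'].round(1),'F',(RS.T@s['contact_force'][:2]).round(1),s['contact_force'][2].round(1),'g',s['gripper_width'].round(2))
E
python3 -c "
from h import *
wh()"
```

```text
Traceback (most recent call last):
  File "h.py", line 23, in wh
    s=sense();print('t',s['time_s'],'stand',st(s['position']).round(4),'z',s['position'][2].round(4),s['tcp_rot'].round(1),'F',(RS.T@s['contact_force'][:2]).round(1),s['contact_force'][2].round(1),'g',s['gripper_width'].round(2))
                                                                                                                                                                                                         ^^^^^^^^^^^^^^^^^^^^^^^^
AttributeError: 'float' object has no attribute 'round'
```

Call:
play_rows(increments=[[[0,0,0.97],0,0],[[0,0,0.97],0,0],[[0,0,0.97],0,0],[[0.25,0,0],0,0],[[0.25,0,0],0,0],[[0.15,0,0],0,0],[[0.15,0,0],0,0],[[0.15,0,0],0,0]])

```text
time_s: 2.1
position: [0.485, -0.1511, 0.0727]
tcp_rot: [179.9, 0.1, 18.1]
contact_force: [-8.1, -2.8, 5.9]
gripper_width: -0.001
gripper_force: 4.1
```

Call:
play_rows(increments=[[[0.12,0,0],0,0],[[0.12,0,0],0,0],[[0.12,0,0],0,0],[[0.12,0,0],0,0],[[0.12,0,0],0,0],[[0.12,0,0],0,0],[[0.08,0,0],0,0],[[0,0,0],0,0]])

```text
time_s: 3.1
position: [0.5311, -0.1359, 0.0725]
tcp_rot: [179.9, -0.1, 18.1]
contact_force: [-2.6, -0.6, 3.0]
gripper_width: -0.002
gripper_force: 1.5
```

```bash
sed -i "s/s\['gripper_width'\].round(2)/s['gripper_width']/" h.py
python3 - <<'E'
from h import *
wh()
f=grab_frame('side');c=f['color'][110:260,190:390,::-1]
cv2.imwrite('pics/side1c.png',cv2.convertScaleAbs(cv2.resize(c,None,fx=4,fy=4,interpolation=cv2.INTER_CUBIC),alpha=1.3))
E
```

```text
t 3.1 stand [-0.1669  0.0002] z 0.0725 [ 1.799e+02 -1.000e-01  1.810e+01] F [-2.6  0.3] 3.0 g -0.0018864473895412112
```

View pics/side1c.png

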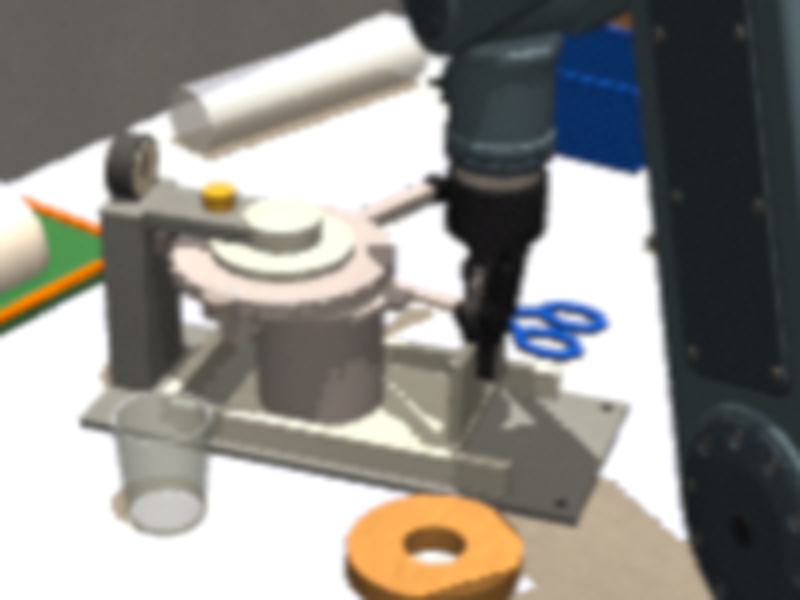

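The pot is sliding between the rails ahead of the shut fingers (plate at about (470,380)), and the thin bar at (430,295) is the scissors' blades on the table. Continuing to the stop in small steps.

Call:
play_rows(increments=[[[0.08,0,0],0,0],[[0.08,0,0],0,0],[[0.08,0,0],0,0],[[0.08,0,0],0,0],[[0.06,0,0],0,0],[[0.04,0,0],0,0],[[0,0,0],0,0],[[0,0,0],0,0]])

```text
time_s: 4.15
position: [0.554, -0.1281, 0.0717]
tcp_rot: [180.0, 0.0, 18.0]
contact_force: [-5.5, -1.8, 5.0]
gripper_width: -0.002
gripper_force: 2.9
```

```bash
python3 -c "
from h import *
wh()"
```

```text
t 4.15 stand [-0.1427  0.0007] z 0.0717 [180.   0.  18.] F [-5.8  0. ] 5.0 g -0.001607369199274991
```

Call:
play_rows(increments=[[[0.04,0,0],0,0],[[0.04,0,0],0,0],[[0.03,0,0],0,0],[[0,0,0],0,0],[[0,0,0],0,0],[[0,0,0],0,0],[[0,0,0],0,0],[[0,0,0],0,0]])

```text
time_s: 5.15
position: [0.5601, -0.126, 0.0716]
tcp_rot: [180.0, 0.0, 18.0]
contact_force: [-6.1, -2.6, 4.4]
gripper_width: 0.001
gripper_force: 3.1
```

```bash
python3 -c "
from h import *
wh()"
```

```text
t 5.15 stand [-0.1363  0.0007] z 0.0716 [180.   0.  18.] F [-6.6 -0.6] 4.4 g 0.0013946249082191805
```

Call:
play_rows(increments=[[[0.03,0,0],0,0],[[0,0,0],0,0],[[0.03,0,0],0,0],[[0,0,0],0,0],[[0,0,0],0,0],[[0,0,0],0,0],[[0,0,0],0,0],[[0,0,0],0,0]])

```text
time_s: 6.15
position: [0.561, -0.1257, 0.0716]
tcp_rot: [-180.0, 0.4, 18.0]
contact_force: [-17.3, -5.0, 13.0]
gripper_width: -0.001
gripper_force: 9.4
```

```bash
python3 -c "
from h import *
wh()"
```

```text
t 6.15 stand [-0.1352  0.0008] z 0.0716 [-180.     0.4   18. ] F [-18.    0.6] 13.0 g -0.0005112415658646739
```

Pot is against the stop (1 mm of 3.6 mm travelled, 18 N, contact at the expected home). Now back off and go round to the far side of the lever.

Call:
play_rows(increments=[[[-0.5,0,0],0,0],[[-0.5,0,0],0,0],[[0,0,-0.9],0,0],[[0,0,-0.9],0,0],[[0,0,-0.9],0,0],[[0.77,0.55,0],0,0],[[0.77,0.55,0],0,0],[[0.77,0.55,0],0,0]])

```text
time_s: 7.15
position: [0.6715, -0.1946, 0.2343]
tcp_rot: [179.9, -0.2, 18.0]
contact_force: [-0.3, -1.2, 0.4]
gripper_width: 0.001
gripper_force: 0.0
```

Call:
play_rows(increments=[[[0.77,0.55,0],0,0],[[0,0,0],0,0],[[0,0,0],0,0],[[0,0,0],0,0],[[0,0,0],0,0],[[0,0,0],0,0],[[0,0,0],0,0],[[0,0,0],0,0]])

```text
time_s: 8.15
position: [0.7232, -0.2114, 0.2328]
tcp_rot: [180.0, 0.0, 18.0]
contact_force: [0.2, 0.5, -0.8]
gripper_width: -0.001
gripper_force: 0.0
```

Run:
```python
from h import *
wh()
for n,(x,y,w,h) in dict(top=(235,110,160,150),side=(190,110,200,150)).items():
    f=grab_frame(n);np.save(n+'2.npy',f,allow_pickle=True)
    c=f['color'][y:y+h,x:x+w,::-1]
    cv2.imwrite(f'pics/{n}2.png',cv2.convertScaleAbs(cv2.resize(c,None,fx=4,fy=4,interpolation=cv2.INTER_CUBIC),alpha=1.3))
```

```text
t 8.15 stand [-0.0076 -0.1309] z 0.2328 [180.   0.  18.] F [0.3 0.4] -0.8 g -0.0006157204812787882
```

View pics/side2.png

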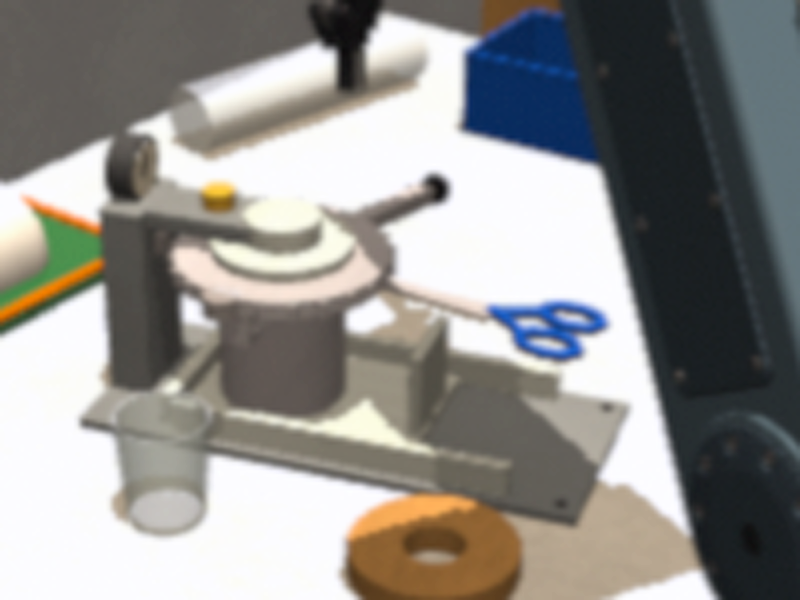

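The side view shows the pot home under the head (plate's top edge about (432,330)) and the ball unmoved at (435,187). Working out the lever arc.

Run:
```python
from h import *
f=ld('side2')
for p in [(447,312),(420,352)]: print('plate',st(onz(f,190+p[0]/4-.4,110+p[1]/4-.4,.088)).round(4))
prev=st(sense()['position'])
for ph in [-112,-119,-126,-133,-140,-147,-154,-161,-168,-175,-180,-185,-190,-195,-198,-200]:
    a=np.radians(ph);u=np.array([np.cos(a),np.sin(a)]);n=np.array([-u[1],u[0]])
    p=.125*u+(.008+.011*abs(n[0])+.0145*abs(n[1]))*n;d=(p-prev)/.06
    print(ph,p.round(4),'inc',d[0].round(2),(-d[1]).round(2));prev=p
```

```text
plate [-0.1191 -0.0398]
plate [-0.1189  0.0263]
-112 [-0.0249 -0.1248] inc -0.29 -0.1
-119 [-0.039  -0.1213] inc -0.24 -0.06
-126 [-0.0529 -0.1161] inc -0.23 -0.09
-133 [-0.0663 -0.1091] inc -0.22 -0.12
-140 [-0.0789 -0.1004] inc -0.21 -0.15
-147 [-0.0906 -0.09  ] inc -0.19 -0.17
-154 [-0.101 -0.078] inc -0.17 -0.2
-161 [-0.11   -0.0646] inc -0.15 -0.22
-168 [-0.1172 -0.0499] inc -0.12 -0.24
-175 [-0.1225 -0.0342] inc -0.09 -0.26
-180 [-0.125  -0.0225] inc -0.04 -0.2
-185 [-0.1266 -0.0124] inc -0.03 -0.17
-190 [-0.1273 -0.0021] inc -0.01 -0.17
-195 [-0.1272  0.0083] inc 0.0 -0.17
-198 [-0.1267  0.0147] inc 0.01 -0.11
-200 [-0.1261  0.0189] inc 0.01 -0.07
```

Call:
play_rows(increments=[[[0,0,0.9],0,0],[[0,0,0.9],0,0],[[0,0,0],0,0],[[-0.29,-0.1,0],0,0],[[-0.24,-0.06,0],0,0],[[-0.23,-0.09,0],0,0],[[-0.22,-0.12,0],0,0],[[0,0,0],0,0]])

```text
time_s: 9.25
position: [0.6615, -0.2092, 0.1281]
tcp_rot: [179.8, -0.2, 18.0]
contact_force: [0.4, 0.6, -0.6]
gripper_width: 0.001
gripper_force: 0.0
```

Run:
```python
from h import *
wh()
f=grab_frame('side');c=f['color'][110:260,190:390,::-1]
cv2.imwrite('pics/side3.png',cv2.convertScaleAbs(cv2.resize(c,None,fx=4,fy=4,interpolation=cv2.INTER_CUBIC),alpha=1.3))
```

```text
t 9.25 stand [-0.0655 -0.1097] z 0.1281 [179.8  -0.2  18. ] F [0.5 0.5] -0.6 g 0.0008458683488325125
```

View pics/side3.png

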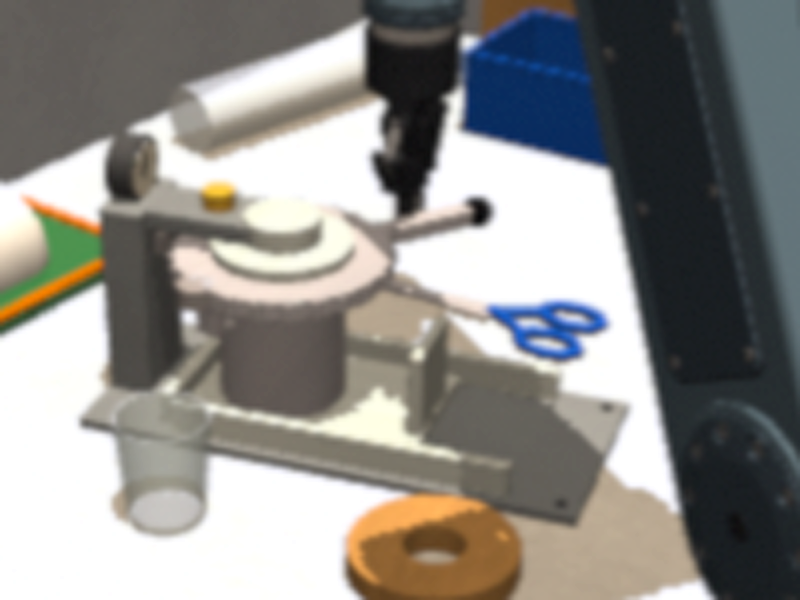

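The finger at (405,200) is behind the bar and the ball has moved to (480,212), so the lever is turning freely. Continuing the arc.

Call:
play_rows(increments=[[[-0.21,-0.15,0],0,0],[[-0.19,-0.17,0],0,0],[[-0.17,-0.2,0],0,0],[[-0.15,-0.22,0],0,0],[[-0.12,-0.24,0],0,0],[[-0.09,-0.26,0],0,0],[[-0.04,-0.2,0],0,0],[[0,0,0],0,0]])

```text
time_s: 10.3
position: [0.5782, -0.1435, 0.1249]
tcp_rot: [-180.0, 0.0, 18.1]
contact_force: [-0.3, -0.3, -0.1]
gripper_width: 0.0
gripper_force: 0.0
```

Call:
play_rows(increments=[[[-0.03,-0.17,0],0,0],[[-0.01,-0.17,0],0,0],[[0,-0.09,0],0,0],[[0,-0.08,0],0,0],[[0,0,0],0,0],[[0,0,0],0,0],[[0,0,0],0,0],[[0,0,0],0,0]])

```text
time_s: 11.3
position: [0.5683, -0.1175, 0.1256]
tcp_rot: [179.8, -0.2, 18.0]
contact_force: [4.2, -4.6, -0.3]
gripper_width: -0.001
gripper_force: 2.6
```

Run:
```python
from h import *
wh()
for n in('side','top'):
    f=grab_frame(n);np.save(n+'4.npy',f,allow_pickle=True)
f=ld('side4');c=f['color'][110:260,190:390,::-1]
cv2.imwrite('pics/side4.png',cv2.convertScaleAbs(cv2.resize(c,None,fx=4,fy=4,interpolation=cv2.INTER_CUBIC),alpha=1.3))
```

```text
t 11.3 stand [-0.1258  0.0063] z 0.1256 [179.8  -0.2  18. ] F [ 2.6 -5.7] -0.3 g -0.001482951931015871
```

View pics/side4.png

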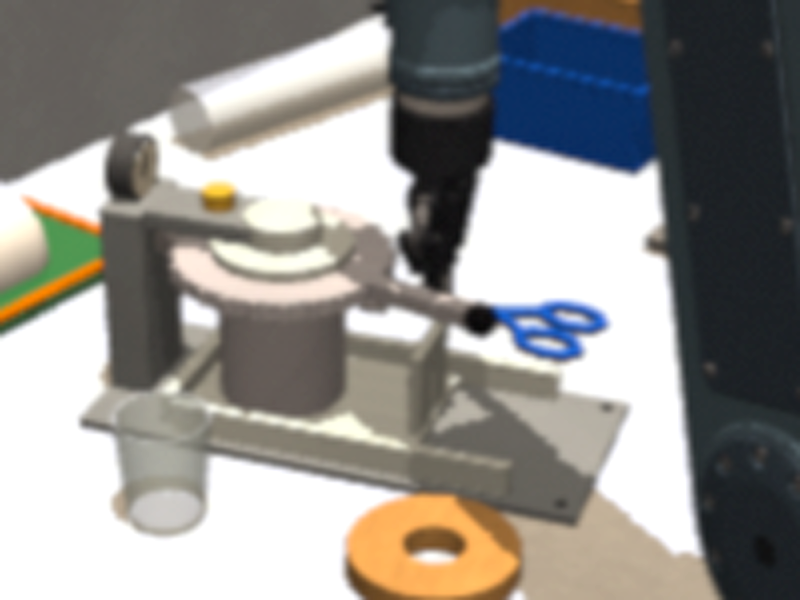

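The ball is at (481,318), near the front, and the push force is 5.7 N, so the plunger is being met. Pushing on.

Call:
play_rows(increments=[[[0.01,-0.08,0],0,0],[[0.01,-0.06,0],0,0],[[0.01,-0.05,0],0,0],[[0,0,0],0,0],[[0,0,0],0,0],[[0,0,0],0,0],[[0,0,0],0,0],[[0,0,0],0,0]])

```text
time_s: 12.4
position: [0.5647, -0.1045, 0.1245]
tcp_rot: [-180.0, 0.0, 18.0]
contact_force: [0.8, -0.2, 0.6]
gripper_width: -0.001
gripper_force: 0.6
```

```bash
cat >> h.py <<'E'
def ball(n,box):
    x,y,w,h=box
    f=grab_frame('side');g=f['color'][y:y+h,x:x+w].max(2).astype(np.uint8)
    m=(g<45).astype(np.uint8);k,l,s,c=cv2.connectedComponentsWithStats(m)
    for i in range(1,k):
        if s[i,4]>8:
            p=st(onz(f,x+c[i][0],y+c[i][1],.132));print('blob',s[i].tolist(),(c[i]+[x,y]).round(1),'stand',p.round(4),'r',np.hypot(*p).round(4),'ang',np.degrees(np.arctan2(p[1],p[0])).round(1))
E
python3 -c "
from h import *
wh();ball('side',(295,180,40,35))"
```

```text
t 12.4 stand [-0.1253  0.0198] z 0.1245 [-180.    0.   18.] F [ 0.7 -0.4] 0.6 g -0.0006184270851460532
blob [0, 0, 5, 5, 20] [296.8 181.6] stand [-0.1184  0.0065] r 0.1186 ang 176.9
blob [7, 9, 7, 7, 38] [305.4 191.9] stand [-0.1607  0.0572] r 0.1706 ang 160.4
```

The ball is at 160.4° and r = 0.171, and the force fell to about 0, so it has clicked locked. Backing away, then up.

Call:
play_rows(increments=[[[0,0.3,0],0,0],[[0,0.3,0],0,0],[[0,0,-0.8],0,0],[[0,0,-0.8],0,0],[[-0.5,0.6,-0.5],0,0],[[-0.6,0.6,0],0,0],[[-0.6,0.6,0],0,0],[[0,0,0],0,0]])

```text
time_s: 13.45
position: [0.5108, -0.2774, 0.2507]
tcp_rot: [180.0, 0.0, 17.7]
contact_force: [0.2, 0.7, -0.4]
gripper_width: 0.005
gripper_force: 0.0
```

Call:
play_rows(increments=[[[-0.6,0.6,0],0,0],[[-0.6,0.6,0],0,0],[[0,0,0],0,0],[[0,0,0],0,0],[[0,0,0],0,0],[[0,0,0],0,0],[[0,0,0],0,0],[[0,0,0],0,0]])

```text
time_s: 14.45
position: [0.4664, -0.3636, 0.2507]
tcp_rot: [180.0, -0.0, 18.1]
contact_force: [-0.2, -0.6, 0.6]
gripper_width: -0.006
gripper_force: 0.0
```

Run:
```python
from h import *
wh();ball('side',(295,180,40,35))
a=grab_frame('top')['color'][100:270,220:400];b=grab_frame('side')['color'][110:260,190:390]
z=lambda c:cv2.resize(c[...,::-1],(400,400*c.shape[0]//c.shape[1]),interpolation=cv2.INTER_CUBIC)
A,B=z(a),z(b);B=cv2.copyMakeBorder(B,0,A.shape[0]-B.shape[0],0,0,cv2.BORDER_CONSTANT)
cv2.imwrite('pics/end.png',cv2.convertScaleAbs(np.hstack([A,B]),alpha=1.3))
```

```text
t 14.45 stand [-0.2987 -0.1962] z 0.2507 [180.   -0.   18.1] F [-0.4 -0.5] 0.6 g -0.005739873203989958
blob [7, 9, 8, 7, 38] [305.7 192. ] stand [-0.1617  0.0575] r 0.1716 ang 160.4
```

View pics/end.png

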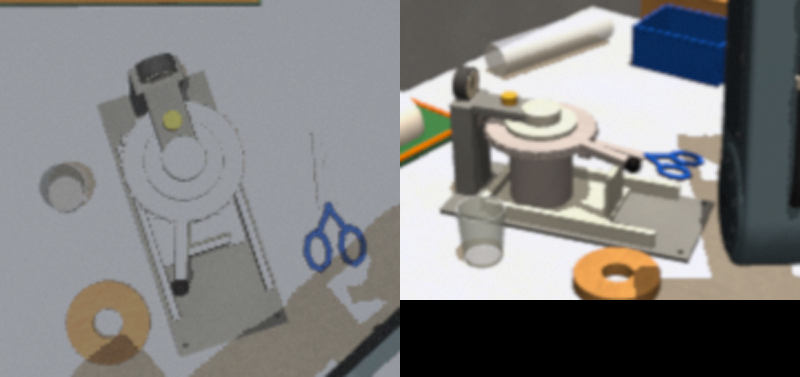

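The lever now points to the front, with the ball at (180,287) in the top half. The pot is home under the head, and the beaker, tape and scissors are where they were.

```bash
python3 -c "
from rig import *
print(job_done())"
```

```text
the job is handed in; nothing more can be done
None
```

The pot is home against the back stop and the bayonet lever is locked, measured at about 160°. The loose items near the stand were left where they were, and I handed the job in at about 14.5 s.

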